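Close and latch the hinged candle mould

ROBOT

A 6-joint arm with a two-finger parallel gripper is mounted at the origin on the work surface. World frame = base frame: x ahead of the robot, y to its left, z up, the work surface at z = 0. Lengths are in m, angles in rad, forces in N, time in s.
With the tool pointing down it reaches from about 0.35 to 0.975 m from the base axis. Payload 4.9 kg.
Tool frame: the origin (TCP) lies between the finger pads; the fingertips stand 19 mm ahead of it and the grasp point (between the pads) is the TCP; z points along the fingers, y is the line along which they close (so a half turn about z gives the same grasp; the last joint's range is limited). The gripper opens to 85 mm and grips with 20 to 120 N. Pads are 22 mm wide; open, the fingers measure 114 mm over their backs; the gripper's body (76 mm by 85 mm) begins 54 mm behind the grasp point. The pads swing forward as they close: fully open they stand 13 mm farther back than shut.
Start: joints at [-1.307, 0.053, 1.613, -0, 1.476, -0.119], TCP at [0.233, -0.58, 0.25] pointing down, gripper open.
Joint ranges: [-3.01, 3.01], [-1.01, 2.22], [0.06, 2.58], [-1.02, 4.17], [0.09, 2.62], [-3.14, 3.14]. Speed limits (rad/s): [2.57, 2.57, 3.14, 3.14, 3.14, 3.14].

INTERFACE

Orientations are given as a rotation vector (axis times angle).
In Python, from station import ctrl gives the robot as it stands. The module is installed in compiled form; this text tells all that it offers.
- The arm moves only by the tool servo_tool, never from a script. Its argument "increments" is a list that holds one entry, the list of rows, each a list of 5 numbers: the finger opening in cm, from 0 to 8.54, then the shift along the tool's x, y, z in cm, then the turn about the tool's z in degrees. A call has 1 to 5 rows; each row is the pose to reach, as a shift and turn from the pose commanded when the call began, along the tool's axes at that moment; what a row does not reach only later rows make up. A row lasts 1/10 s, in which the tool goes at most 50 mm and 8.59 degrees, less where a joint would pass 70% of its speed; a pose out of reach is approached as far as the arm can. A call with a gripper value outside its range is refused whole. The fingers move at their own pace and stop on an object; "newtons" is the grip in N (left out, the last holds). Time passes only in rows, so rows that repeat a pose let the fingers close. It gives the time, the measured TCP pose, the force, the opening and the grip force at its end, in the units of the state.
- ctrl.get_obs(): the state, without advancing time (a new reading comes with each control period).
- ctrl.get_image(name): name is "scene" or "top" or "wrist"; returns a dict with "img" (420x560x3 uint8, red, green, blue), "fx", "fy", "cx", "cy" (pixels), "rvec" (rotation vector, rad) and "tvec" (3), from world to camera coordinates, as OpenCV has them; the wrist camera has in their place "mount" (4x4, takes a point from camera to tool coordinates, whose origin is the TCP and whose axes are the flange's). Camera axes: x right, y down, z forward; pixel columns grow to the right and rows downward; lengths in m; the calibration is good to about 2 mm. A picture is of the moment at which its call begins: read the wrist's pose just before it. There is no depth.
- ctrl.finish_job(): hands the job in; it is judged then, once.
The state is a dict: "t": time; "q": joint angles; "dq": joint speeds; "effort": joint torques, N m; "tool_pos": TCP position; "tool_rot": TCP orientation; "contact_force": force on the tool from outside, world axes, zero at the start; "wrist_torque": the same for the moment, N m; "opening": finger opening in m; "grip_force": force on a finger pad.
Only numpy, scipy, OpenCV 4.12 (cv2) and the standard library are available. Lean on these libraries where they do the work, as an engineer would, in place of code of your own. Each camera call takes 0.05 s, during which the arm holds its last target. There are 200 camera calls.

TASK

Get the candle mould ready for pouring: swing its open half fully shut, then turn the red latch handle clockwise up its cam and over the crest until it drops all the way down into its notch, and let go. The notch is not in exactly the same place every time, so turn by feel, let the handle rise and drop freely, and do not force it: never push on it with more than 25 N, not even against the wall behind the notch. Leave everything else on the table as it is.

Things in the scene. Friction and masses are not known exactly. Their poses are not given: they have to be found in the camera images.
- mould: fixed part of an aluminium two-part candle mould on a dark wooden base board (190 x 250 x 12 mm) screwed to the table. Origin on the table top under the axis of the round cavity; z up, +x from the fixed half across the parting plane (x = 0) to the moving half, +y to the latch end. Flat lugs at the latch end of both halves reach x = +-52, y = 37 to 128, top at rim height
- mould_mouth (a point): centre of the cavity's open mouth (62 mm wide), 122 mm above the mould's origin, at the height of the rim. The round shell around it has an outside radius of 41 mm (46 with its ribs)
- half_hinge (a point): point on the vertical hinge line of the moving half, at rim height: x = 0, y = -58, z = 122 mm in the mould's frame
- half (a joint): opening angle of the moving half (about 0.8 kg), rad: 0 fully shut, 1.2 wide open; seen from above it closes anticlockwise about half_hinge. The hinge is stiff (friction about 0.6 N m, so about 7 N at its handle): the half stays where it is left
- half_handle (a point): centre of the upright round wooden handle on the outside of the moving half: 22 mm thick, 53 tall (z 92 to 145 mm), taken from above, 87 mm from the hinge line. When shut it is at x = 85, y = -40, z = 118.5 mm in the mould's frame; open by angle a, it is turned clockwise by a about half_hinge. Being round it can turn between the fingers
- latch_pivot (a point): point on the vertical axis of the latch, at rim height: x = -25, y = +95, z = 122 mm in the mould's frame
- latch (a joint): angle t of the latch handle, rad, growing clockwise seen from above; its arm points 1.396 - t anticlockwise from the mould's +x. Level to 1.0 at least, then it climbs a brass cam through 0.54 rad, a short crest, and a drop into a notch that lies anywhere from 1.78 to 2.27 (set differently each time) with a solid wall right behind. Play in the notch: 2 to 3 mm at the handle each way
- latch_arm: dark steel latch arm (105 mm long, 14 wide, 8 thick, top 27 mm above the rim) with its red handle. Origin on the pivot axis at rim height, x along the arm. The arm can rise 12 mm on its pivot; a spring presses it down, about 7 N at rest, 13 N lifted 9 mm. Climbing takes up to 10 N at the handle. A tight grip stops it rising or dropping
- latch_knob (a point): centre of the upright round red handle at the arm's end: 20 mm thick, 58 tall, 100 mm from the pivot, taken from above; keep fingertips 10 mm or more above the arm, as it rises. At z = 178 mm in the mould's frame when down, 187 on the crest. A pin under the arm, 55 mm from the pivot, rides the cam; it can enter the notch only if the half is shut to 0.02 rad
- mug: white ceramic mug, 82 mm wide, 95 tall, loose; a bystander, to be left alone; origin at the centre of its underside
- jug: steel wax-pouring jug with a black handle, 96 mm wide, 120 tall, loose; a bystander, to be left alone; origin at the centre of its underside
- candle_a: white pillar candle, 60 mm wide, 100 tall, loose; a bystander, to be left alone; origin at the centre of its underside
- candle_b: white pillar candle, 60 mm wide, 100 tall, loose; a bystander, to be left alone; origin at the centre of its underside
- candle_c: dark red pillar candle, 60 mm wide, 80 tall, loose; a bystander, to be left alone; origin at the centre of its underside
- glue_gun: dark green hot-glue gun lying on its side, about 250 x 160 mm, 38 thick, loose; a bystander, to be left alone; origin at the centre of its underside
- pliers: pliers with one blue and one yellow grip, lying flat, 185 mm long, 18 thick, loose; a bystander, to be left alone; origin at the centre of its underside
- wick_tin: round aluminium tin, 70 mm wide, 39 tall, loose; a bystander, to be left alone; origin at the centre of its underside

How it is judged:
By the outcome, as a careful person would: the job done as asked, in the order asked, and still so for the second after the job is handed in, with the robot touching nothing.
It also fails if it takes over 72 s, if anything falls off the work surface, if the arm or the gripper's body presses on something with over 40 N, if the wrist force passes 120 N, or if a joint passes its speed limit or range.

## Working session

There is one attempt and no reset: what is moved stays moved. The work goes in short steps, Python scripts to look and compute and a tool call to move; the robot and the scene stay as the last step left them, time stands still between calls to the robot, and variables do not carry over. Pictures are saved under pics/ and viewed, at most 10 in all, crops included, and the job is handed in when it is done.

Besides the shell and the picture viewer there is one more tool, called after "Emit:" as a command line: name --argument value ..., lists and objects as JSON in quotes. servo_tool: Moves the arm, as the interface text tells. Its arguments: {"type":"object","properties":{"increments":{"type":"array"},"newtons":{"type":"number"}},"required":["increments"]}

```bash
mkdir -p pics; cat > h.py <<'E'
import numpy as np, cv2
from station import ctrl
from scipy.spatial.transform import Rotation as R
def grab(n,f=None):
    o=ctrl.get_obs(); d=ctrl.get_image(n)
    if f: cv2.imwrite('pics/'+f,d['img'][:,:,::-1])
    return d,o
def cam(d,o):
    if 'mount' in d:
        T=np.eye(4);T[:3,:3]=R.from_rotvec(o['tool_rot']).as_matrix();T[:3,3]=o['tool_pos'];T=T@np.array(d['mount']);return T[:3,:3],T[:3,3]
    r=R.from_rotvec(np.ravel(d['rvec'])).as_matrix();return r.T,-r.T@np.ravel(d['tvec'])
def ray(d,o,u,v,z):
    A,c=cam(d,o);k=A@np.array([(u-d['cx'])/d['fx'],(v-d['cy'])/d['fy'],1]);return c+k*(z-c[2])/k[2]
def proj(d,o,p):
    A,c=cam(d,o);k=A.T@(np.array(p)-c);return k[0]/k[2]*d['fx']+d['cx'],k[1]/k[2]*d['fy']+d['cy']
E
python3 - <<'E'
from h import *
a,o=grab('top','top0.png');b,_=grab('scene','scene0.png')
print(o['tool_rot'],o['t'],cam(a,o)[1],cam(b,o)[1])
E
```

```text
[-3.08218955e+00 -5.97285649e-01  2.26488208e-04] 0.0 [ 0.40134211 -0.00535699  1.35453889] [1.6139543  0.60753236 1.39369309]
```

View pics/top0.png

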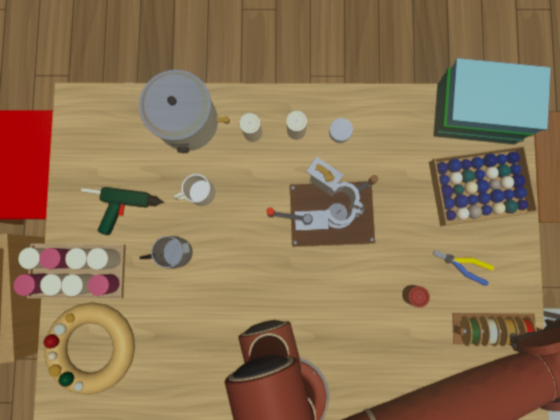

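View pics/scene0.png

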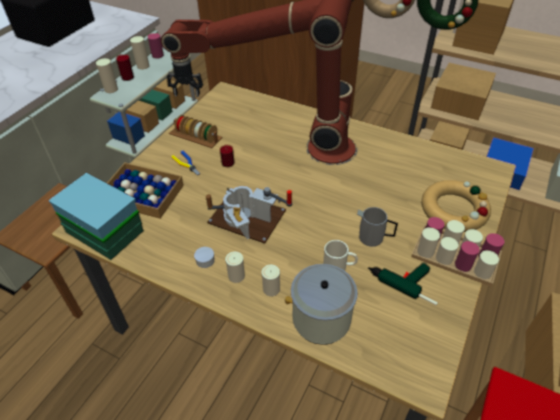

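The top view shows the mould board at corners (291,183)–(375,242), the red knob at (270,212) and the wooden half-handle at (374,180). The half is open, with its lug at (325,174). Mould +x is roughly world +x and +y is roughly world +y.

```bash
python3 - <<'E'
from h import *
d,o=grab('top');im=d['img']
hsv=cv2.cvtColor(im,cv2.COLOR_RGB2HSV)
sub=im[160:265,255:395]
cv2.imwrite('pics/top1.png',cv2.resize(sub[:,:,::-1],None,fx=5,fy=5,interpolation=cv2.INTER_CUBIC))
m=((im.sum(2)<260)&(hsv[:,:,0]<25)).astype('uint8')
w=np.zeros_like(m);w[165:260,285:380]=1;m=cv2.morphologyEx(m*w,cv2.MORPH_OPEN,np.ones((3,3)))
r=cv2.minAreaRect(cv2.findNonZero(m));print(r)
P=np.array([ray(d,o,*c,0.012)[:2] for c in cv2.boxPoints(r)]);print(P,P.mean(0))
for i in range(4):
    e=P[(i+1)%4]-P[i];print(np.linalg.norm(e),np.degrees(np.arctan2(e[1],e[0])))
k=((hsv[:,:,1]>180)&((hsv[:,:,0]<6)|(hsv[:,:,0]>174))&(im[:,:,0]>120)).astype('uint8')
k[:, :255]=0;k[:,300:]=0;k[:190]=0;k[235:]=0
ys,xs=np.nonzero(k);print('knob',xs.mean(),ys.mean(),ray(d,o,xs.mean(),ys.mean(),.2))
print('hh',ray(d,o,374,180,.145))
E
```

```text
((329.05908203125, 212.47764587402344), (63.70906066894531, 88.32937622070312), 87.70938873291016)
[[ 0.63129939  0.02174486]
 [ 0.64370363 -0.24613313]
 [ 0.45083593 -0.2513905 ]
 [ 0.43831209  0.01246102]] [ 0.54103776 -0.11582944]
0.26816503311202056 -87.34877999672979
0.19293935084223954 -178.43856556741753
0.2641485737671656 92.71753173120197
0.19321047786002932 2.7541464764979766
knob 269.82758620689657 211.24137931034483 [0.52306256 0.05323201 0.2       ]
hh [ 0.61663234 -0.22792958  0.145     ]
```

View pics/top1.png

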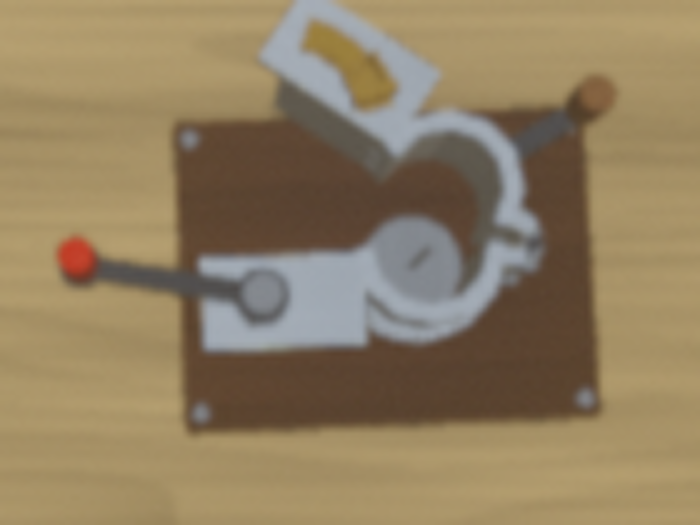

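The enlarged crop shows the pivot cap at full-frame (307.6,219), the knob at (270,211.5), the handle top at (374,179.5), and the hinge near (362,210). I'll compute the mould frame and the approach.

```bash
cat >> h.py <<'E'
def go(o,p,yaw=None):
    """shift (cm) in tool axes to world p, and turn (deg) so that the closing line lies along world angle yaw(deg)"""
    M=R.from_rotvec(o['tool_rot']).as_matrix();s=M.T@(np.array(p)-o['tool_pos'])*100
    cur=np.degrees(np.arctan2(M[1,1],M[0,1])); t=None if yaw is None else (-(yaw-cur)+90)%180-90
    return s.round(2),'yaw',round(cur,1),'turn',t
def pt(C,yaw,x,y,z):
    c,s=np.cos(yaw),np.sin(yaw);return np.array([C[0]+c*x-s*y,C[1]+s*x+c*y,z])
E
python3 - <<'E'
from h import *
d,o=grab('top')
pv=ray(d,o,307.6,219,.152);kn=ray(d,o,269.8,211.2,.2);hh=ray(d,o,374,179.5,.145)
print('pivot',pv,'knob',kn,'hh',hh,np.linalg.norm((kn-pv)[:2]))
# pivot & board give origin: yaw from board ~2.6deg; 
y=np.radians(2.6);C=pv[:2]-pt([0,0],y,-.025,.095,0)[:2];print('C',C)
hg=pt(C,y,0,-.058,.122);print('hinge',hg,proj(d,o,hg))
v=hh-hg;print('r',np.hypot(*v[:2]),'open',np.degrees(np.arctan2(18,85)-np.arctan2(v[1],v[0])+y))
w=kn-pv;print('t',1.396-(np.arctan2(w[1],w[0])-y))
ang=np.degrees(np.arctan2(v[1],v[0]))
print(go(o,[hh[0],hh[1],.25],ang+90),R.from_rotvec(o['tool_rot']).as_matrix().round(3))
E
```

```text
pivot [ 0.50774583 -0.04655418  0.152     ] knob [0.52317019 0.053305   0.2       ] hh [ 0.61801755 -0.22794705  0.145     ] 0.10104338509207098
C [ 0.53702958 -0.1403223 ]
hinge [ 0.53966063 -0.1982626   0.122     ] (np.float64(362.0939341064147), np.float64(208.83861402792434))
r 0.08379125249272593 open 35.30509674047155
t 0.02383219711269513
(array([ 4.881e+01, -1.822e+01, -3.000e-02]), 'yaw', np.float64(-68.1), 'turn', np.float64(42.68280745459066)) [[ 0.928  0.374 -0.   ]
 [ 0.374 -0.928  0.002]
 [ 0.    -0.002 -1.   ]]
```

Emit:
servo_tool --increments '[[[8.0,4.7,-1.75,0,8],[8.0,9.4,-3.5,0,16],[8.0,14.1,-5.25,0,24],[8.0,18.8,-7,0,32],[8.0,23.5,-8.75,0,40]]]' --newtons 40

```text
t: 0.7
tool_pos: [0.4171, -0.4118, 0.2502]
tool_rot: [-3.102, 0.495, -0.0]
contact_force: [0.3, -0.5, -0.4]
opening: 0.08
grip_force: 0.0
```

```bash
python3 - <<'E'
from h import *
o=ctrl.get_obs();print(o['tool_pos'],o['t'],go(o,[.618,-.228,.25],69.3))
E
```

```text
[ 0.41711928 -0.41180166  0.25018589] 0.7 (array([ 1.338e+01, -2.372e+01,  2.000e-02]), 'yaw', np.float64(-108.1), 'turn', np.float64(2.5834024757539282))
```

Emit:
servo_tool --increments '[[[8.0,2.3,-4.1,0,2.6],[8.0,4.6,-8.2,0,2.6],[8.0,6.9,-12.3,0,2.6],[8.0,9.0,-16.0,0,2.6],[8.0,9.0,-16.0,0,2.6]]]'

```text
t: 1.2
tool_pos: [0.5533, -0.2848, 0.2499]
tool_rot: [-3.092, 0.546, -0.0]
contact_force: [-0.1, -0.2, -0.4]
opening: 0.0801
grip_force: 0.0
```

```bash
python3 - <<'E'
from h import *
d,o=grab('wrist','w1.png');print(o['tool_pos'],o['t'],go(o,[.618,-.228,.25],69.3),proj(d,o,[.618,-.228,.145]),cam(d,o)[1])
E
```

```text
[ 0.5532586  -0.28481798  0.24992961] 1.2 (array([ 4.13, -7.56,  0.01]), 'yaw', np.float64(-110.0), 'turn', np.float64(0.656808524288806)) (np.float64(173.95426993919023), np.float64(155.55551854101958)) [ 0.61695915 -0.30680082  0.37362779]
```

View pics/w1.png

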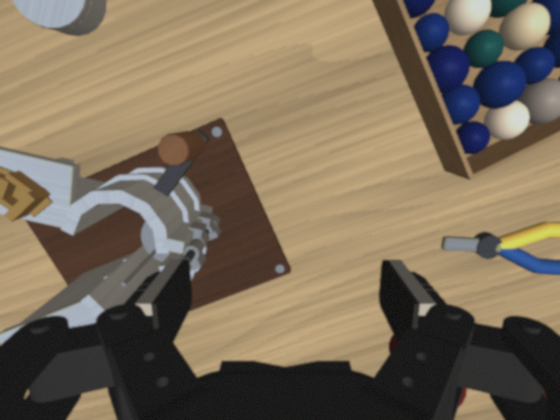

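The wrist view shows the handle top at (173,149) and the hinge knuckle near (205,232), both close to the prediction.

```bash
python3 - <<'E'
from h import *
o=ctrl.get_obs();d=ctrl.get_image('wrist')
h=ray(d,o,173,149.5,.145);print(h,proj(d,o,[.5397,-.1983,.122]),ray(d,o,205,232,.122))
print(go(o,[h[0],h[1],.25],69.3))
E
```

```text
[ 0.62037499 -0.23119133  0.145     ] (np.float64(187.7497706768943), np.float64(257.2852512612784)) [ 0.55448395 -0.21973328  0.122     ]
(array([ 4.53, -7.56, -0.01]), 'yaw', np.float64(-110.1), 'turn', np.float64(0.5502490237581696))
```

Emit:
servo_tool --increments '[[[6.0,2.3,-3.8,0,1.0],[6.0,4.5,-7.55,0,2],[6.0,4.5,-7.55,4,2],[6.0,4.5,-7.55,8,2],[6.0,4.5,-7.55,11.8,2]]]'

```text
t: 1.8
tool_pos: [0.6182, -0.2346, 0.1309]
tool_rot: [3.081, -0.612, 0.0]
contact_force: [0.2, -0.1, -0.5]
opening: 0.0604
grip_force: 0.0
```

Emit:
servo_tool --increments '[[[0.5,0,0,0,0],[0.5,0,0,0,0],[0.5,0,0,0,0],[0.5,0,0,0,0],[0.5,0,0,0,0]]]' --newtons 40

```text
t: 2.3
tool_pos: [0.6194, -0.2328, 0.1337]
tool_rot: [-3.08, 0.61, -0.002]
contact_force: [1.0, 5.4, -6.4]
opening: 0.0209
grip_force: 39.9
```

```bash
python3 - <<'E'
from h import *
o=ctrl.get_obs();print(o['t'],o['tool_pos'],o['opening'],o['grip_force'],o['contact_force'])
hg=np.array([.5397,-.1983]);v=o['tool_pos'][:2]-hg;print(np.hypot(*v),np.degrees(np.arctan2(v[1],v[0])),go(o,o['tool_pos']))
a0=np.arctan2(v[1],v[0])
for k in range(1,9):
    a=a0+np.radians(k*5);p=hg+.087*np.array([np.cos(a),np.sin(a)]);print(np.degrees(a).round(1),go(o,[*p,o['tool_pos'][2]])[0])
E
```

```text
2.3 [ 0.61942689 -0.23277671  0.13368795] 0.020878412378606877 39.93968367576599 [ 0.95653822  5.43826043 -6.38169298]
0.08686207588832383 -23.385349820777414 (array([0., 0., 0.]), 'yaw', np.float64(-112.4), 'turn', None)
-18.4 [-0.01 -0.76  0.  ]
-13.4 [-0.09 -1.51  0.  ]
-8.4 [-0.24 -2.26  0.01]
-3.4 [-0.46 -2.98  0.01]
1.6 [-0.74 -3.69  0.01]
6.6 [-1.08 -4.37  0.01]
11.6 [-1.47 -5.02  0.01]
16.6 [-1.93 -5.63  0.01]
```

Emit:
servo_tool --increments '[[[0.5,-0.01,-0.76,0,-5],[0.5,-0.09,-1.51,0,-10],[0.5,-0.24,-2.26,0,-15],[0.5,-0.46,-2.98,0,-20],[0.5,-0.74,-3.69,0,-25]]]'

```text
t: 2.8
tool_pos: [0.6269, -0.1979, 0.1337]
tool_rot: [3.138, 0.073, 0.005]
contact_force: [2.3, -2.4, -8.1]
opening: 0.0205
grip_force: 39.9
```

```bash
python3 - <<'E'
from h import *
o=ctrl.get_obs();print(o['t'],o['tool_pos'],o['opening'],o['grip_force'],o['contact_force'])
hg=np.array([.5397,-.1983]);v=o['tool_pos'][:2]-hg;a0=np.arctan2(v[1],v[0]);print(np.hypot(*v),np.degrees(a0),go(o,o['tool_pos']))
for k in range(1,9):
    a=a0+np.radians(k*3);p=hg+.087*np.array([np.cos(a),np.sin(a)]);print(np.degrees(a).round(1),go(o,[*p,o['tool_pos'][2]])[0])
E
```

```text
2.8 [ 0.62686416 -0.19792219  0.13371199] 0.02050213288721867 39.888203144073486 [ 2.25746258 -2.36171392 -8.14039343]
0.08716498366736863 0.24834313005869926 (array([0., 0., 0.]), 'yaw', np.float64(-87.4), 'turn', None)
3.2 [-0.01 -0.46 -0.  ]
6.2 [-0.03 -0.91 -0.  ]
9.2 [-0.07 -1.36 -0.  ]
12.2 [-0.13 -1.82 -0.  ]
15.2 [-0.22 -2.26 -0.01]
18.2 [-0.33 -2.7  -0.01]
21.2 [-0.46 -3.14 -0.01]
24.2 [-0.62 -3.57 -0.01]
```

Emit:
servo_tool --increments '[[[0.5,-0.01,-0.46,0,-3],[0.5,-0.03,-0.91,0,-6],[0.5,-0.07,-1.36,0,-9],[0.5,-0.14,-1.8,0,-12],[0.5,-0.2,-2.1,0,-14]]]'

```text
t: 3.3
tool_pos: [0.6243, -0.1766, 0.1337]
tool_rot: [3.107, 0.453, 0.006]
contact_force: [4.6, -1.7, -8.2]
opening: 0.0207
grip_force: 39.8
```

Emit:
servo_tool --increments '[[[0.5,-0.02,-0.15,0,-1],[0.5,-0.04,-0.3,0,-2],[0.5,-0.05,-0.4,0,-2],[0.5,-0.05,-0.4,0,-2],[0.5,-0.05,-0.4,0,-2]]]'

```text
t: 3.8
tool_pos: [0.6237, -0.1757, 0.1337]
tool_rot: [3.093, 0.503, 0.009]
contact_force: [9.2, -9.7, -13.5]
opening: 0.0209
grip_force: 40.0
```

```bash
python3 - <<'E'
from h import *
d,o=grab('top');print(o['t'],o['tool_pos'],o['opening'],o['grip_force'],o['contact_force'])
hg=np.array([.5397,-.1983]);v=o['tool_pos'][:2]-hg;a0=np.arctan2(v[1],v[0]);print(np.hypot(*v),np.degrees(a0),go(o,o['tool_pos']))
cv2.imwrite('pics/top2.png',cv2.resize(d['img'][160:265,255:395,::-1],None,fx=5,fy=5,interpolation=cv2.INTER_CUBIC))
E
```

```text
3.8 [ 0.62367446 -0.1756874   0.13373057] 0.02092604579890119 39.96700465679169 [  9.1853006   -9.65285106 -13.49777271]
0.08696573362972893 15.071090298986963 (array([0., 0., 0.]), 'yaw', np.float64(-71.5), 'turn', None)
```

View pics/top2.png

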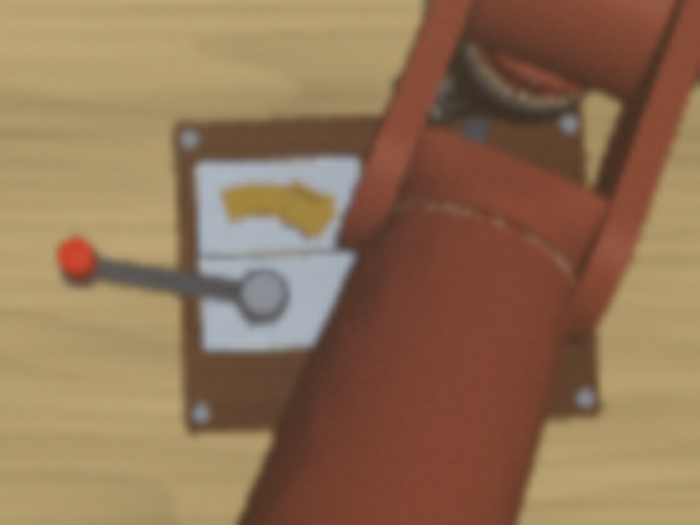

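The half now meets the fixed half along a closed parting line at crop (200–350,255). I'll push briefly to make sure, relax, and release.

Emit:
servo_tool --increments '[[[0.5,0,-0.15,0,0],[0.5,0,-0.3,0,0],[0.5,0,-0.3,0,0],[0.5,0,0.1,0,0],[0.5,0,0.3,0,0]]]'

```text
t: 4.35
tool_pos: [0.6236, -0.1759, 0.1337]
tool_rot: [3.1, 0.506, 0.005]
contact_force: [2.5, 3.8, -7.2]
opening: 0.0207
grip_force: 40.6
```

Emit:
servo_tool --increments '[[[6,0,0,0,0],[6,0,0,0,0],[6,0,0,0,0],[6,0,0,-4,0],[6,0,0,-9,0]]]'

```text
t: 4.85
tool_pos: [0.6208, -0.1741, 0.2205]
tool_rot: [-3.097, -0.508, 0.009]
contact_force: [0.9, -0.9, -0.2]
opening: 0.0602
grip_force: 0.0
```

```bash
python3 - <<'E'
from h import *
o=ctrl.get_obs();kn=[.5232,.0533];print(o['t'],o['q'],o['tool_pos'])
for y in (80,170,35): print(go(o,[*kn,.28],y))
E
```

```text
4.85 [-3.88514453e-01  1.21398908e-01  1.58999989e+00 -4.40091393e-04
  1.43640632e+00  8.57119348e-01] [ 0.62082022 -0.1740613   0.22054004]
(array([ -2.02, -24.69,  -5.84]), 'yaw', np.float64(-71.4), 'turn', np.float64(28.633363094562498))
(array([ -2.02, -24.69,  -5.84]), 'yaw', np.float64(-71.4), 'turn', np.float64(-61.3666369054375))
(array([ -2.02, -24.69,  -5.84]), 'yaw', np.float64(-71.4), 'turn', np.float64(73.6333630945625))
```

Emit:
servo_tool --increments '[[[5,0,-3,-3.5,-8],[5,-0.5,-7,-5.8,-16],[5,-0.9,-11,-5.8,-24],[5,-1.3,-15.5,-5.8,-32],[5,-1.7,-20,-5.8,-40]]]'

```text
t: 5.35
tool_pos: [0.542, 0.0106, 0.2819]
tool_rot: [2.734, 1.544, 0.003]
contact_force: [-0.1, 0.7, -0.7]
opening: 0.0504
grip_force: 0.0
```

```bash
cat >> h.py <<'E'
def redknob(d,o,z=.207):
    hsv=cv2.cvtColor(d['img'],cv2.COLOR_RGB2HSV)
    m=((hsv[:,:,1]>180)&((hsv[:,:,0]<6)|(hsv[:,:,0]>174))&(d['img'][:,:,0]>110)).astype('uint8')
    n,l,s,c=cv2.connectedComponentsWithStats(m)
    for i in range(1,n):
        if s[i,4]>40: print('red',s[i],ray(d,o,*c[i],z).round(4))
E
python3 - <<'E'
from h import *
d,o=grab('wrist','w2.png');print(o['t'],o['tool_pos'],o['q'][5],proj(d,o,[.5232,.0533,.207]));redknob(d,o)
print(go(o,[.5232,.0533,.28],171.3))
E
```

```text
5.35 [0.54198121 0.01058103 0.2818793 ] 0.42472855485704347 (np.float64(220.29945753099474), np.float64(187.97406044743565))
red [208 170  30  29 568] [0.5249 0.0546 0.207 ]
(array([ 2.69, -3.81,  0.18]), 'yaw', np.float64(-31.1), 'turn', np.float64(-22.376437029163583))
```

View pics/w2.png

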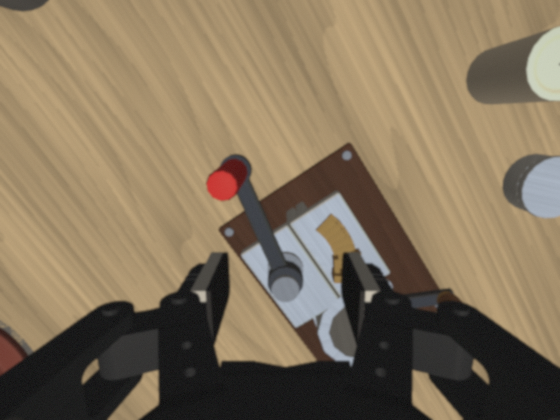

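The wrist view has the knob top at (223,185), the pivot cap at (286,283) and the parting line shut. I'm descending around the knob.

Emit:
servo_tool --increments '[[[5,1.4,-2,0,-8],[5,2.7,-3.8,0,-16],[5,2.7,-3.8,2,-22.4],[5,2.7,-3.8,6,-22.4],[5,2.7,-3.8,9.1,-22.4]]]'

```text
t: 5.9
tool_pos: [0.5243, 0.0525, 0.1892]
tool_rot: [2.386, 2.041, 0.002]
contact_force: [-0.8, -0.0, -0.9]
opening: 0.0505
grip_force: 0.0
```

Emit:
servo_tool --increments '[[[3.2,0,0,0,0],[3.2,0,0,0,0],[3.2,0,0,0,0]]]'

```text
t: 6.2
tool_pos: [0.5258, 0.052, 0.1923]
tool_rot: [2.386, 2.039, 0.005]
contact_force: [0.3, 0.8, 0.8]
opening: 0.0318
grip_force: 0.0
```

```bash
cat >> h.py <<'E'
PV=np.array([.5077,-.0466])
def arc(dr,steps,r=.1,lead=0):
    """tool-axis shifts for arcs of the TCP about the pivot; dr: degrees clockwise list, from present pose"""
    o=ctrl.get_obs();v=o['tool_pos'][:2]-PV;a=np.degrees(np.arctan2(v[1],v[0]))
    print('t',o['t'],'p',o['tool_pos'].round(4),'r',np.hypot(*v).round(4),'ang',a.round(2),'tlatch~',round(1.396-np.radians(a-2.6),3),'F',np.array(o['contact_force']).round(1),'op',o['opening'],'q6',o['q'][5].round(2),go(o,o['tool_pos'])[2])
    T=np.array([-np.sin(np.radians(a)),np.cos(np.radians(a))]);print('Ftan(ccw+)',(T@o['contact_force'][:2]).round(1))
    for k in steps:
        b=np.radians(a-k);print(k,go(o,[*(PV+r*np.array([np.cos(b),np.sin(b)])),o['tool_pos'][2]])[0])
E
python3 -c "
from h import *
arc(0,[6,12,18,24,30])"
```

```text
t 6.2 p [0.5258 0.052  0.1923] r 0.1003 ang 79.63 tlatch~ 0.052 F [0.3 0.8 0.8] op 0.031808990727353006 q6 0.11 -9.0
Ftan(ccw+) -0.1
6 [-0.11  1.04  0.  ]
12 [-0.3   2.07  0.01]
18 [-0.59  3.08  0.01]
24 [-0.99  4.04  0.02]
30 [-1.49  4.97  0.02]
```

Emit:
servo_tool --increments '[[[3.2,-0.11,1.04,0,6],[3.2,-0.3,2.07,0,12],[3.2,-0.59,3.08,0,18],[3.2,-0.99,4.04,0,24],[3.2,-1.49,4.97,0,30]]]'

```text
t: 6.7
tool_pos: [0.5727, 0.0297, 0.1923]
tool_rot: [2.837, 1.346, 0.006]
contact_force: [-0.8, 1.3, -0.3]
opening: 0.0319
grip_force: 0.7
```

```bash
python3 -c "
from h import *
arc(0,[4,8,12,16,20])"
```

```text
t 6.7 p [0.5727 0.0297 0.1923] r 0.1002 ang 49.59 tlatch~ 0.576 F [-0.8  1.3 -0.3] op 0.03194615707731197 q6 0.61 -39.2
Ftan(ccw+) 1.4
4 [-0.06  0.7   0.  ]
8 [-0.15  1.39  0.  ]
12 [-0.29  2.07  0.  ]
16 [-0.47  2.75  0.01]
20 [-0.7   3.41  0.01]
```

Emit:
servo_tool --increments '[[[3.2,-0.06,0.7,0,4],[3.2,-0.15,1.39,0,8],[3.2,-0.29,2.07,0,12],[3.2,-0.47,2.75,0,16],[3.2,-0.7,3.41,0,20]]]'

```text
t: 7.2
tool_pos: [0.5947, 0.0027, 0.1923]
tool_rot: [3.028, 0.836, 0.007]
contact_force: [-1.1, 0.9, -0.7]
opening: 0.0319
grip_force: 0.6
```

```bash
python3 -c "
from h import *
arc(0,[3,6,9,12,15])"
```

```text
t 7.2 p [0.5947 0.0027 0.1923] r 0.1001 ang 29.55 tlatch~ 0.926 F [-1.1  0.9 -0.7] op 0.03188703704801776 q6 0.91 -59.1
Ftan(ccw+) 1.4
3 [-0.03  0.52  0.  ]
6 [-0.08  1.04  0.  ]
9 [-0.16  1.56  0.  ]
12 [-0.27  2.07  0.  ]
15 [-0.4   2.58  0.  ]
```

Emit:
servo_tool --increments '[[[3.2,-0.03,0.52,0,3],[3.2,-0.08,1.04,0,6],[3.2,-0.16,1.56,0,9],[3.2,-0.27,2.07,0,12],[3.2,-0.4,2.58,0,15]]]'

```text
t: 7.7
tool_pos: [0.6044, -0.0215, 0.1923]
tool_rot: [3.111, 0.434, 0.006]
contact_force: [-1.4, 1.8, 1.7]
opening: 0.0317
grip_force: 1.5
```

```bash
python3 -c "
from h import *
arc(0,[3,6,9,12,15])"
```

```text
t 7.7 p [ 0.6044 -0.0215  0.1923] r 0.0999 ang 14.57 tlatch~ 1.187 F [-1.4  1.8  1.7] op 0.03171249837898626 q6 1.13 -74.1
Ftan(ccw+) 2.1
3 [-0.02  0.52  0.  ]
6 [-0.07  1.04  0.  ]
9 [-0.15  1.56  0.  ]
12 [-0.26  2.07  0.  ]
15 [-0.39  2.58  0.  ]
```

Emit:
servo_tool --increments '[[[3.2,-0.02,0.52,0,3],[3.2,-0.07,1.04,0,6],[3.2,-0.15,1.56,0,9],[3.2,-0.26,2.07,0,12],[3.2,-0.26,2.07,0,12]]]'

```text
t: 8.2
tool_pos: [0.6077, -0.0397, 0.1939]
tool_rot: [-3.135, -0.11, -0.007]
contact_force: [-2.0, 4.9, 3.3]
opening: 0.0321
grip_force: 2.5
```

```bash
python3 -c "
from h import *
arc(0,[2,4,6,8,10])"
```

```text
t 8.2 p [ 0.6077 -0.0397  0.1939] r 0.1002 ang 3.95 tlatch~ 1.373 F [-2.   4.9  3.3] op 0.032122452178413016 q6 1.31 -86.0
Ftan(ccw+) 5.0
2 [-0.03  0.35 -0.  ]
4 [-0.05  0.7  -0.  ]
6 [-0.08  1.05 -0.01]
8 [-0.12  1.39 -0.01]
10 [-0.18  1.74 -0.01]
```

Emit:
servo_tool --increments '[[[3.2,-0.03,0.35,0,2],[3.2,-0.05,0.7,0,4],[3.2,-0.08,1.05,0,6],[3.2,-0.12,1.39,0,8],[3.2,-0.18,1.74,0,10]]]'

```text
t: 8.7
tool_pos: [0.608, -0.0549, 0.1952]
tool_rot: [-3.127, 0.163, -0.01]
contact_force: [-2.6, 16.3, 10.6]
opening: 0.0319
grip_force: 8.2
```

```bash
python3 -c "
from h import *
arc(0,[1.5,3,4.5,6,7.5,9])"
```

```text
t 8.7 p [ 0.608  -0.0549  0.1952] r 0.1007 ang -4.75 tlatch~ 1.524 F [-2.6 16.3 10.6] op 0.031897587263345795 q6 1.46 -96.0
Ftan(ccw+) 16.0
1.5 [-0.06  0.26 -0.  ]
3 [-0.07  0.52 -0.01]
4.5 [-0.08  0.79 -0.01]
6 [-0.1   1.05 -0.01]
7.5 [-0.12  1.31 -0.01]
9 [-0.16  1.57 -0.02]
```

The force is growing, with friction resisting the handle's rise. I'll lift the tool along with the handle.

Emit:
servo_tool --increments '[[[3.2,0,0,-0.2,0],[3.2,0,0,-0.4,0],[3.2,0,0,-0.5,0]]]'

```text
t: 9.0
tool_pos: [0.607, -0.0578, 0.1976]
tool_rot: [-3.134, 0.162, -0.006]
contact_force: [0.1, 5.3, -1.3]
opening: 0.0323
grip_force: 2.7
```

```bash
python3 -c "
from h import *
arc(0,[1,2,3,4,5,6,7.5,9])
d,o=grab('wrist');redknob(d,o)
d,o=grab('scene');redknob(d,o)"
```

```text
t 9.0 p [ 0.607  -0.0578  0.1976] r 0.0999 ang -6.43 tlatch~ 1.554 F [ 0.1  5.3 -1.3] op 0.032294947667635715 q6 1.46 -95.9
Ftan(ccw+) 5.2
1 [ 0.01  0.17 -0.  ]
2 [ 0.    0.35 -0.  ]
3 [-0.01  0.52 -0.  ]
4 [-0.02  0.7  -0.  ]
5 [-0.04  0.87 -0.  ]
6 [-0.05  1.04 -0.  ]
7.5 [-0.09  1.3  -0.  ]
9 [-0.13  1.56 -0.01]
red [ 241  249   51   77 1940] [ 0.6093 -0.0505  0.207 ]
red [ 481  367   79   53 3019] [0.9208 0.8787 0.207 ]
```

Emit:
servo_tool --increments '[[[3.2,0,0.17,-0.05,1],[3.2,0,0.35,-0.1,2],[3.2,-0.01,0.52,-0.15,3],[3.2,-0.02,0.7,-0.2,4],[3.2,-0.04,0.87,-0.25,5]]]'

```text
t: 9.6
tool_pos: [0.6054, -0.0659, 0.1992]
tool_rot: [-3.122, 0.3, -0.004]
contact_force: [-0.0, 7.7, -1.6]
opening: 0.0322
grip_force: 3.8
```

```bash
python3 -c "
from h import *
arc(0,[1,2,3,4,5])"
```

```text
t 9.6 p [ 0.6054 -0.0659  0.1992] r 0.0996 ang -11.18 tlatch~ 1.637 F [-0.   7.7 -1.6] op 0.032245288206557775 q6 1.53 -101.0
Ftan(ccw+) 7.6
1 [ 0.04  0.17 -0.  ]
2 [ 0.03  0.35 -0.  ]
3 [ 0.03  0.52 -0.  ]
4 [ 0.01  0.7  -0.  ]
5 [ 0.    0.87 -0.  ]
```

Emit:
servo_tool --increments '[[[3.2,0.03,0.17,-0.05,1],[3.2,0.03,0.35,-0.1,2],[3.2,0.03,0.52,-0.15,3],[3.2,0.01,0.7,-0.2,4],[3.2,0.0,0.87,-0.25,5]]]'

```text
t: 10.1
tool_pos: [0.6032, -0.0761, 0.2007]
tool_rot: [-3.11, 0.437, -0.003]
contact_force: [0.3, 4.0, -2.1]
opening: 0.0325
grip_force: 1.9
```

```bash
python3 -c "
from h import *
arc(0,[1,2,3,4,5])"
```

```text
t 10.1 p [ 0.6032 -0.0761  0.2007] r 0.1 ang -17.16 tlatch~ 1.741 F [ 0.3  4.  -2.1] op 0.03245055918203066 q6 1.6 -106.0
Ftan(ccw+) 3.9
1 [-0.    0.17 -0.  ]
2 [-0.01  0.35 -0.  ]
3 [-0.02  0.52 -0.  ]
4 [-0.04  0.7  -0.  ]
5 [-0.05  0.87 -0.  ]
```

Emit:
servo_tool --increments '[[[3.2,0,0.12,0,0.7],[3.2,0,0.24,0,1.4],[3.2,-0.01,0.35,0,2],[3.2,-0.02,0.47,0,2.7]]]'

```text
t: 10.5
tool_pos: [0.6017, -0.0812, 0.2002]
tool_rot: [-3.099, 0.511, -0.003]
contact_force: [0.4, 1.7, -1.5]
opening: 0.032
grip_force: 1.1
```

```bash
python3 -c "
from h import *
arc(0,[1,2,3,4])"
```

```text
t 10.5 p [ 0.6017 -0.0812  0.2002] r 0.1002 ang -20.19 tlatch~ 1.794 F [ 0.4  1.7 -1.5] op 0.03196898481674022 q6 1.64 -108.7
Ftan(ccw+) 1.7
1 [-0.02  0.17 -0.  ]
2 [-0.03  0.35 -0.  ]
3 [-0.04  0.52 -0.  ]
4 [-0.06  0.7  -0.  ]
```

Emit:
servo_tool --increments '[[[3.2,-0.01,0.12,0,0.7],[3.2,-0.02,0.24,0,1.4],[3.2,-0.03,0.35,0,2],[3.2,-0.04,0.47,0,2.7]]]'

```text
t: 10.9
tool_pos: [0.5991, -0.0863, 0.1994]
tool_rot: [3.085, -0.585, -0.0]
contact_force: [0.2, 0.0, -0.3]
opening: 0.0319
grip_force: 0.0
```

```bash
python3 -c "
from h import *
arc(0,[1,2,3,4])
d,o=grab('wrist','w3.png');redknob(d,o)"
```

```text
t 10.9 p [ 0.5991 -0.0863  0.1994] r 0.0997 ang -23.47 tlatch~ 1.851 F [ 0.2  0.  -0.3] op 0.031932034201692695 q6 1.68 -111.5
Ftan(ccw+) 0.1
1 [0.02 0.18 0.  ]
2 [0.01 0.35 0.  ]
3 [-0.    0.52  0.  ]
4 [-0.02  0.7   0.  ]
red [ 254  231   48   84 2016] [ 0.6065 -0.0857  0.207 ]
```

View pics/w3.png

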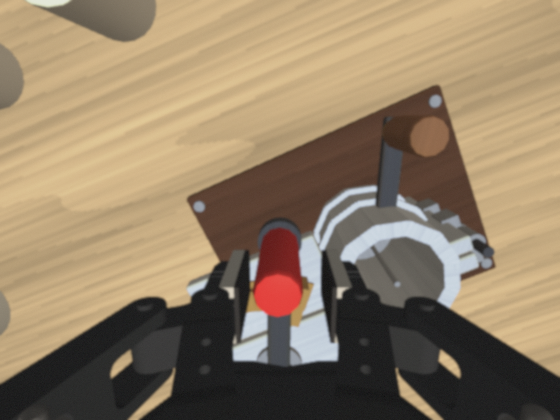

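The knob top at (280,294) sits centred between the fingers with no contact, so it has jumped ahead. I'll check its height from its known 100 mm radius, and watch whether it is still moving.

```bash
cat >> h.py <<'E'
def khz(d,o,u,v):
    for z in (.203,.207,.211,.215,.219):
        p=ray(d,o,u,v,z);w=p[:2]-PV;print(z,np.hypot(*w).round(4),'t',round(1.396-(np.arctan2(w[1],w[0])-np.radians(2.6)),3))
E
python3 - <<'E'
from h import *
o=ctrl.get_obs();d=ctrl.get_image('wrist');khz(d,o,280,294)
s,_=grab('scene')
for z in (.207,.216):
    for t in (1.8,1.85):
        a=1.396-t+np.radians(2.6);print(z,t,proj(s,_,[PV[0]+.1*np.cos(a),PV[1]+.1*np.sin(a),z]))
cv2.imwrite('pics/s3.png',cv2.resize(s['img'][165:255,195:315,::-1],None,fx=6,fy=6,interpolation=cv2.INTER_CUBIC))
E
```

```text
0.203 0.0994 t 1.818
0.207 0.1016 t 1.819
0.211 0.1039 t 1.819
0.215 0.1061 t 1.82
0.219 0.1084 t 1.82
0.207 1.8 (np.float64(244.3645548421069), np.float64(191.79535034530608))
0.207 1.85 (np.float64(243.49380123488504), np.float64(191.04270071284532))
0.216 1.8 (np.float64(244.1927064593989), np.float64(189.9418016697687))
0.216 1.85 (np.float64(243.3189205519732), np.float64(189.189247780418))
```

View pics/s3.png

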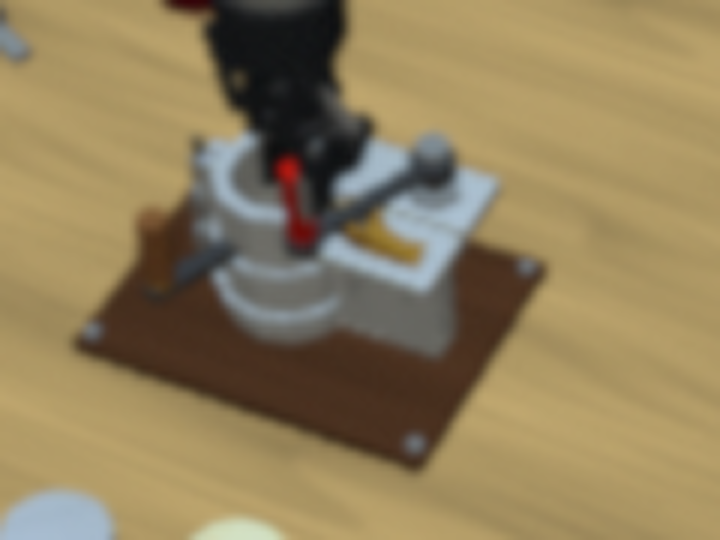

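The height reads about 0.205–0.207, so the handle is down at t≈1.82. I'll confirm with a gentle nudge toward the wall.

Emit:
servo_tool --increments '[[[3.2,0,0.2,0,1],[3.2,0,0.4,0,2],[3.2,0,0.55,0,3],[3.2,-0.01,0.65,0,4],[3.2,-0.01,0.75,0,4]]]'

```text
t: 11.55
tool_pos: [0.5964, -0.0923, 0.1992]
tool_rot: [-3.064, 0.691, 0.0]
contact_force: [-0.4, 1.0, 0.6]
opening: 0.032
grip_force: 0.4
```

```bash
python3 -c "
from h import *
arc(0,[1,2,3,4])
d,o=grab('wrist');redknob(d,o)"
```

```text
t 11.55 p [ 0.5964 -0.0923  0.1992] r 0.0998 ang -27.26 tlatch~ 1.917 F [-0.4  1.   0.6] op 0.032020753156405984 q6 1.74 -115.4
Ftan(ccw+) 0.7
1 [ 0.02  0.18 -0.  ]
2 [ 0.01  0.35 -0.  ]
3 [-0.01  0.52 -0.  ]
4 [-0.02  0.7  -0.  ]
red [ 245  231   49   85 2157] [ 0.6055 -0.0897  0.207 ]
```

Emit:
servo_tool --increments '[[[3.2,0,0.1,0,0.5],[3.2,0,0.2,0,1],[3.2,0,0.3,0,1.5],[3.2,0,0.35,0,2],[3.2,0,0.35,0,2]]]'

```text
t: 12.1
tool_pos: [0.595, -0.095, 0.1993]
tool_rot: [-3.051, 0.743, 0.0]
contact_force: [0.2, 4.2, -0.2]
opening: 0.032
grip_force: 1.7
```

```bash
python3 -c "
from h import *
arc(0,[1,2,3,4])
d,o=grab('wrist');redknob(d,o)"
```

```text
t 12.1 p [ 0.595  -0.095   0.1993] r 0.0998 ang -29.0 tlatch~ 1.948 F [ 0.2  4.2 -0.2] op 0.03196105997926491 q6 1.77 -117.4
Ftan(ccw+) 3.7
1 [ 0.01  0.17 -0.  ]
2 [-0.    0.35 -0.  ]
3 [-0.01  0.52 -0.  ]
4 [-0.03  0.7  -0.  ]
red [ 244  232   49   84 2186] [ 0.6044 -0.0925  0.207 ]
```

Emit:
servo_tool --increments '[[[3.2,0,0.1,0,0.5],[3.2,0,0.2,0,1],[3.2,0,0.2,0,1]]]'

```text
t: 12.45
tool_pos: [0.5944, -0.0957, 0.1993]
tool_rot: [-3.042, 0.769, -0.0]
contact_force: [1.5, 7.4, -0.3]
opening: 0.032
grip_force: 3.9
```

```bash
python3 -c "
from h import *
arc(0,[])"
```

```text
t 12.45 p [ 0.5944 -0.0957  0.1993] r 0.0996 ang -29.52 tlatch~ 1.957 F [ 1.5  7.4 -0.3] op 0.032037677209328805 q6 1.78 -118.4
Ftan(ccw+) 7.2
```

Stiff resistance means this is the wall (7 N). I'll back off so the handle is centred and free, open, and rise clear.

Emit:
servo_tool --increments '[[[3.2,0,-0.4,0,0],[3.2,0,-0.8,0,0],[4.5,0,-0.8,0,0],[5,0,-0.8,0,0],[5,0,-0.8,0,0]]]'

```text
t: 12.95
tool_pos: [0.5979, -0.0906, 0.1994]
tool_rot: [3.045, -0.771, 0.0]
contact_force: [0.5, 1.2, 0.2]
opening: 0.0499
grip_force: 0.0
```

Emit:
servo_tool --increments '[[[5,0,0,-2,0],[5,0,0,-5,0],[5,0,0,-8,0],[5,0,0,-8,0],[5,0,0,-8,0]]]'

```text
t: 13.45
tool_pos: [0.5982, -0.0906, 0.2802]
tool_rot: [3.045, -0.77, 0.003]
contact_force: [-0.5, -0.4, 0.3]
opening: 0.0498
grip_force: 0.0
```

```bash
python3 - <<'E'
from h import *
d,o=grab('wrist','w4.png');print(o['t'],o['tool_pos'],o['contact_force'],o['q'][5]);redknob(d,o)
print(go(o,[.50,-.30,.32]))
E
```

```text
13.45 [ 0.59818191 -0.09058066  0.28016785] [-0.52549437 -0.35020188  0.33362471] 1.7932590678315259
red [270 212  27  31 568] [ 0.6    -0.0889  0.207 ]
(array([ 1.33, 23.09, -3.99]), 'yaw', np.float64(-118.4), 'turn', None)
```

View pics/w4.png

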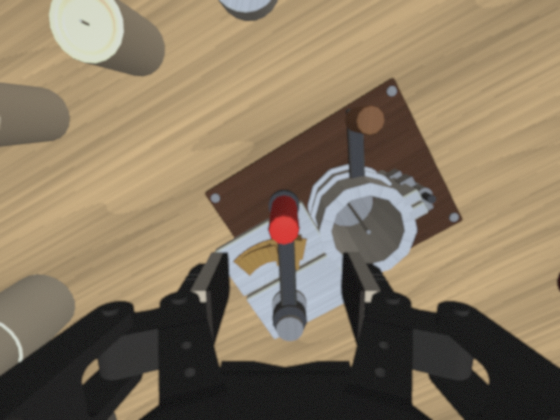

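The image shows the knob top at (285,230), the pivot cap at (290,328), the half shut with a closed mould mouth, and the arm lying over the end of the brass cam. Next come the knob height and half-handle checks.

```bash
python3 - <<'E'
from h import *
o=ctrl.get_obs();d=ctrl.get_image('wrist');im=d['img']
khz(d,o,285,229.5)
v=ray(d,o,370.5,120,.145)[:2]-np.array([.5397,-.1983]);print('half',np.hypot(*v),np.degrees(np.arctan2(v[1],v[0]))-14.6)
# knob top disc: bright red only
hsv=cv2.cvtColor(im,cv2.COLOR_RGB2HSV)
for f,im2 in(('w2',cv2.imread('pics/w2.png')[:,:,::-1]),('now',im)):
    m=((im2[:,:,0]>195)&(im2[:,:,1]<70)&(im2[:,:,2]<70)).astype('uint8')
    n,l,s,c=cv2.connectedComponentsWithStats(m);i=1+np.argmax(s[1:,4]);print(f,s[i],c[i])
    cn=cv2.findContours((l==i).astype('uint8'),0,2)[0][0];print(cv2.fitEllipse(cn),cam(d,o)[1])
E
```

```text
0.203 0.0992 t 1.881
0.207 0.1006 t 1.881
0.211 0.102 t 1.882
0.215 0.1033 t 1.883
0.219 0.1047 t 1.883
half 0.08821863808914909 1.2420313401234715
w2 [208 173  27  26 538] [221.06877323 185.67843866]
((221.05447387695312, 185.70303344726562), (24.62901496887207, 26.059297561645508), 124.26424407958984) [ 0.6574021  -0.12112739  0.40216377]
now [270 217  27  26 519] [282.95953757 229.60500963]
((283.14398193359375, 229.19517517089844), (24.96901512145996, 26.490142822265625), 84.53462982177734) [ 0.6574021  -0.12112739  0.40216377]
```

Emit:
servo_tool --increments '[[[5,0,4,0,0],[5,0,8,0,0],[5,0,10,0,0],[5,0,10,0,0],[5,0,10,0,0]]]'

```text
t: 14.05
tool_pos: [0.5498, -0.178, 0.2778]
tool_rot: [-3.044, 0.771, 0.004]
contact_force: [-0.7, 0.1, 0.2]
opening: 0.0501
grip_force: 0.0
```

```bash
python3 - <<'E'
from h import *
d,o=grab('wrist','w5.png');im2=d['img']
m=((im2[:,:,0]>195)&(im2[:,:,1]<70)&(im2[:,:,2]<70)).astype('uint8')
n,l,s,c=cv2.connectedComponentsWithStats(m);i=1+np.argmax(s[1:,4]);print(s[i],c[i],cam(d,o)[1])
khz(d,o,*(s[i,:2]+s[i,2:4]/2-.5))
for z in(.203,.207,.211,.215):print(z,ray(d,o,*(s[i,:2]+s[i,2:4]/2-.5),z))
o2=dict(o);o2['tool_pos']=np.array([ 0.59818191,-0.09058066,0.28016785]);o2['tool_rot']=np.array([3.045,-.77,.003])
for z in(.203,.207,.211,.215):print('A',z,ray(d,o2,283.2,229.3,z))
E
```

```text
[105 216  27  26 540] [118.17777778 228.75      ] [ 0.60981339 -0.20898332  0.40130787]
0.203 0.0999 t 1.855
0.207 0.1011 t 1.876
0.211 0.1024 t 1.897
0.215 0.1037 t 1.918
0.219 0.105 t 1.938
0.203 [ 0.59918199 -0.08674288  0.203     ]
0.207 [ 0.59939643 -0.08920855  0.207     ]
0.211 [ 0.59961088 -0.09167422  0.211     ]
0.215 [ 0.59982532 -0.09413989  0.215     ]
A 0.203 [ 0.59851773 -0.08790153  0.203     ]
A 0.207 [ 0.59969616 -0.08856332  0.207     ]
A 0.211 [ 0.6008746  -0.08922511  0.211     ]
A 0.215 [ 0.60205303 -0.08988691  0.215     ]
```

Triangulating the knob top gives 0.207 m, so the handle is fully down. I'm handing in.

```bash
python3 -c "
from station import ctrl
print(ctrl.finish_job())"
```

```text
the job is handed in; nothing more can be done
None
```

The mould half is swung shut and the latch handle is over the crest and down in its notch (knob top measured at 207 mm, its fully-down height); I read at most about 16 N on the handle, the gripper is clear, and the job was handed in after about 14 s.

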